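# Line up trunk lengths by height on the gluing board

## Task

Set out the four lengths of trunk for a stepped row of tabletop trees: stand one upright in the middle of each cork pad on the plywood board, in order of height, with the shortest on the pad next to the grey planter pot and the tallest on the pad farthest from it. Do not drop any or knock any over, and leave all four standing free.

Things in the scene. Friction and masses are not known exactly. Their poses are not given: they have to be found in the camera images.
- trunk_50: loose upright length of tree trunk: dark brown ridged bark, pale sawn top with a small dark dot, a plain cylinder 44 mm in diameter and 50 mm high (the only thing that tells the four apart is height: 50, 80, 110, 140 mm). About 49 g. Starts standing on the table. Origin at the centre of its underside, z up along its axis.
- trunk_80: loose upright length of tree trunk: dark brown ridged bark, pale sawn top with a small dark dot, a plain cylinder 44 mm in diameter and 80 mm high (the only thing that tells the four apart is height: 50, 80, 110, 140 mm). About 79 g. Starts standing on the table. Origin at the centre of its underside, z up along its axis.
- trunk_110: loose upright length of tree trunk: dark brown ridged bark, pale sawn top with a small dark dot, a plain cylinder 44 mm in diameter and 110 mm high (the only thing that tells the four apart is height: 50, 80, 110, 140 mm). About 109 g. Starts standing on the table. Origin at the centre of its underside, z up along its axis.
- trunk_140: loose upright length of tree trunk: dark brown ridged bark, pale sawn top with a small dark dot, a plain cylinder 44 mm in diameter and 140 mm high (the only thing that tells the four apart is height: 50, 80, 110, 140 mm). About 138 g. Starts standing on the table. Origin at the centre of its underside, z up along its axis.
- pad_1: flat round cork pad fixed on the plywood board, 64 mm in diameter, 3 mm thick, place 1 of 4 counted along the board's +y; neighbouring pads' centres are 92 mm apart. Origin at the centre of its underside (its top is 3 mm higher); axes parallel to the board's.
- pad_2: flat round cork pad fixed on the plywood board, 64 mm in diameter, 3 mm thick, place 2 of 4 counted along the board's +y; neighbouring pads' centres are 92 mm apart. Origin at the centre of its underside (its top is 3 mm higher); axes parallel to the board's.
- pad_3: flat round cork pad fixed on the plywood board, 64 mm in diameter, 3 mm thick, place 3 of 4 counted along the board's +y; neighbouring pads' centres are 92 mm apart. Origin at the centre of its underside (its top is 3 mm higher); axes parallel to the board's.
- pad_4: flat round cork pad fixed on the plywood board, 64 mm in diameter, 3 mm thick, place 4 of 4 counted along the board's +y; neighbouring pads' centres are 92 mm apart. Origin at the centre of its underside (its top is 3 mm higher); axes parallel to the board's.
- board: fixed pale plywood gluing board lying on the table, 600 mm long (its y axis), 85 mm wide (x), 18 mm thick, carrying the four cork pads in a row along its middle line. Origin at the centre of its underside, pads at y = -138, -46, +46 and +138 mm.
- planter: small empty grey plastic planter pot, round, open at the top, 72 mm across the rim, 65 mm high, fixed on one end of the board (either the +y or the -y end, 112 mm beyond the last pad's centre; a white-capped glue jar 48 mm wide, 60 mm high stands fixed on the other end). Origin at the centre of its underside.
Things that resemble listed ones, but are neither listed nor needed, are in the scene too. Leave any orange or yellow look-alike of the trunk_110 alone.

How it is judged:
At the end, for the whole second after the job is handed in: Counting from the pad next to the grey planter, the 50, 80, 110 and 140 mm lengths stand on the first to fourth cork pads, each within 12 mm of its pad's centre, resting on the pad, within 0.1 rad of upright and at rest (((horizontal distance between planter and pad_1 below 0.18 m and horizontal distance between trunk_50 and pad_1 below 0.012 m and z of trunk_50 in the frame of pad_1 between 0 and 0.006 m and horizontal distance between trunk_80 and pad_2 below 0.012 m and z of trunk_80 in the frame of pad_2 between 0 and 0.006 m and horizontal distance between trunk_110 and pad_3 below 0.012 m and z of trunk_110 in the frame of pad_3 between 0 and 0.006 m and horizontal distance between trunk_140 and pad_4 below 0.012 m and z of trunk_140 in the frame of pad_4 between 0 and 0.006 m) or (horizontal distance between planter and pad_4 below 0.18 m and horizontal distance between trunk_50 and pad_4 below 0.012 m and z of trunk_50 in the frame of pad_4 between 0 and 0.006 m and horizontal distance between trunk_80 and pad_3 below 0.012 m and z of trunk_80 in the frame of pad_3 between 0 and 0.006 m and horizontal distance between trunk_110 and pad_2 below 0.012 m and z of trunk_110 in the frame of pad_2 between 0 and 0.006 m and horizontal distance between trunk_140 and pad_1 below 0.012 m and z of trunk_140 in the frame of pad_1 between 0 and 0.006 m)) and angle between each of trunk_50, trunk_80, trunk_110, trunk_140's own z axis and vertical below 0.1 rad and linear speed of each of trunk_50, trunk_80, trunk_110, trunk_140 below 0.02 m/s); the robot touches nothing.
It fails at once if a trunk length is knocked or laid over (leans more than about 45 degrees) (angle between any of trunk_50, trunk_80, trunk_110, trunk_140's own z axis and vertical above 0.8 rad).
It fails at once if a trunk length is dropped (falls freely faster than 0.6 m/s, a fall of about 20 mm) ((contact force between trunk_50 and anything else below 0.01 N and linear speed of trunk_50 above 0.6 m/s) or (contact force between trunk_80 and anything else below 0.01 N and linear speed of trunk_80 above 0.6 m/s) or (contact force between trunk_110 and anything else below 0.01 N and linear speed of trunk_110 above 0.6 m/s) or (contact force between trunk_140 and anything else below 0.01 N and linear speed of trunk_140 above 0.6 m/s)).
It also fails if it takes over 109 s, if anything falls off the work surface, if the arm or the gripper's body presses on something with over 40 N, if the wrist force passes 120 N, or if a joint passes its speed limit or range.

## Robot

A 6-joint arm with a two-finger parallel gripper is mounted at the origin on the work surface. World frame = base frame: x ahead of the robot, y to its left, z up, the work surface at z = 0. Lengths are in m, angles in rad, forces in N, time in s.
With the tool pointing down it reaches from about 0.375 to 0.9 m from the base axis. Payload 3.1 kg.
Tool frame: the origin (TCP) lies on the centre line of the jaws, within the pads' length; the fingertips stand 25 mm ahead of it and the grasp point (between the pads) lies 6 mm ahead of it (manip.tip_extent is the distance from the TCP to the fingertips, in m); z points along the fingers, y is the line along which they close (so a half turn about z gives the same grasp; the last joint's range is limited). The gripper opens to 85 mm and grips with 20 to 120 N. Pads are 22 mm wide; open, the fingers measure 114 mm over their backs; the gripper's body (76 mm by 85 mm) begins 54 mm behind the grasp point. The pads swing forward as they close: fully open they stand 13 mm farther back than shut.
Start: joints at [1.077, 0.527, 1.433, -0, 1.181, -0.178], TCP at [0.193, 0.594, 0.256] pointing down, gripper open.
Joint ranges: [-3.08, 3.08], [-0.75, 2.2], [0.22, 2.44], [-1.43, 4.57], [0, 2.65], [-2.85, 2.85]. Speed limits (rad/s): [2.79, 2.79, 3.14, 3.14, 3.14, 3.14].

## Interface

Orientations are given as a unit quaternion [x, y, z, w].
In Python, from station import readout, imaging, order, manip gives the robot as it stands.
- The arm moves only by the tool move_arm, never from a script. Its argument "rows" is a list of rows, each a list of 7 numbers: the turn, a rotation vector about the tool's x, y, z in degrees, then the shift along the tool's x, y, z in mm, then the closure, from 0 (fully open) to 1 (shut). A call has 1 to 12 rows; each row is the pose to reach, as a shift and turn from the pose commanded when the call began, along the tool's axes at that moment; what a row does not reach only later rows make up. A row lasts 1/12 s, in which the tool goes at most 41.7 mm and 7.16 degrees, less where a joint would pass 70% of its speed; a pose out of reach is approached as far as the arm can. A call with a gripper value outside its range is refused whole. The fingers move at their own pace and stop on an object; "squeeze" is the grip in N (left out, the last holds). Time passes only in rows, so rows that repeat a pose let the fingers close. It gives the time, the measured TCP pose, the force, the opening and the grip force at its end, in the units of the state.
- readout.sense(): the state, without advancing time (a new reading comes with each control period).
- imaging.snapshot(name): name is "scene" or "top" or "wrist"; returns a dict with "img" (400x640x3 uint8, red, green, blue), "z_map" (400x640 float32, m along the optical axis (not along the pixel's ray), 0 where there is no reading), "fovy" (degrees; the focal length in pixels is half the picture's height over the tangent of half this angle, whatever the lens; pixels are square), "cx", "cy" (the principal point, pixels), "rvec" (rotation vector, rad) and "tvec" (3), from world to camera coordinates, as OpenCV has them. Camera axes: x right, y down, z forward; pixel columns grow to the right and rows downward; lengths in m; the calibration is good to about 2 mm. A picture is of the moment at which its call begins.
- order.sign_off(): hands the job in; it is judged then, once.
The state is a dict: "t": time; "q": joint angles; "qd": joint speeds; "tau": joint torques, N m; "tcp_pos": TCP position; "tool_rot": TCP orientation; "force": force on the tool from outside, world axes, zero at the start; "ft_torque": the same for the moment, N m; "finger_gap": opening from 0.0 (shut) to 1.0 (fully open); "gripper_force": force on a finger pad.
Only numpy, scipy, OpenCV 4.12 (cv2) and the standard library are available. Lean on these libraries where they do the work, as an engineer would, in place of code of your own. Each camera call takes 0.05 s, during which the arm holds its last target. There are 200 camera calls.

## Working session

There is one attempt and no reset: what is moved stays moved. The work goes in short steps, Python scripts to look and compute and a tool call to move; the robot and the scene stay as the last step left them, time stands still between calls to the robot, and variables do not carry over. Pictures are saved under pics/ and viewed, at most 14 in all, crops included, and the job is handed in when it is done.

Besides the shell and the picture viewer there is one more tool, called after "Request:" as name([rows], argument=value, ...), one row to a line, values as JSON. move_arm: Moves the arm, as the interface text tells. Its arguments: {"type":"object","properties":{"rows":{"type":"array"},"squeeze":{"type":"number"}},"required":["rows"]}

```bash
mkdir -p pics; cat > h.py <<'E'
import numpy as np, cv2
from station import readout, imaging, order, manip
def snap(n):
    s=imaging.snapshot(n); im=s["img"]; z=s["z_map"]; f=im.shape[0]/2/np.tan(np.radians(s["fovy"])/2)
    R=cv2.Rodrigues(np.array(s["rvec"],float))[0]; t=np.array(s["tvec"],float).ravel()
    v,u=np.mgrid[:im.shape[0],:im.shape[1]]
    c=np.stack([(u-s["cx"])/f*z,(v-s["cy"])/f*z,z],-1)
    w=(c-t)@R; w[z==0]=np.nan
    return im,w
def save(n,im): cv2.imwrite("pics/"+n,im[...,::-1])
E
python3 - <<'E'
from h import *
for n in("scene","top"):
    im,w=snap(n); save(n+"0.png",im); np.savez(n+"0.npz",im=im,w=w)
print(readout.sense())
E
```

```text
{'t': 0.1, 'q': array([ 1.07749152e+00,  5.28388158e-01,  1.43379895e+00, -5.48727139e-06,
        1.18139746e+00, -1.78521355e-01]), 'qd': array([ 0.00089671, -0.0043244 , -0.00283513,  0.00167047,  0.00013153,
        0.00023396]), 'tau': array([-3.50517848e-04, -4.43304312e+01, -1.78585517e+01, -1.67408557e-04,
        3.87545850e-03, -6.66145709e-06]), 'tcp_pos': array([0.19320044, 0.59375076, 0.25541435]), 'tool_rot': array([ 1.56741599e-01,  9.87639144e-01, -9.41130223e-04, -3.25903676e-04]), 'force': array([-0.64259631, -0.12581862,  0.46503716]), 'ft_torque': array([-0.01407901, -0.02727652, -0.02139946]), 'gripper_force': 0.0, 'finger_gap': 1.0008476532874155}
```

View pics/scene0.png

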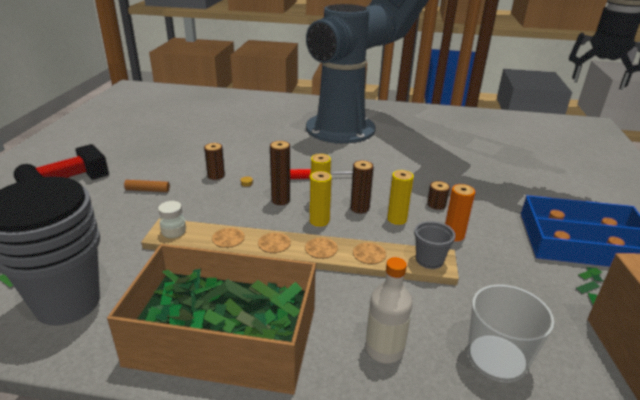

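View pics/top0.png

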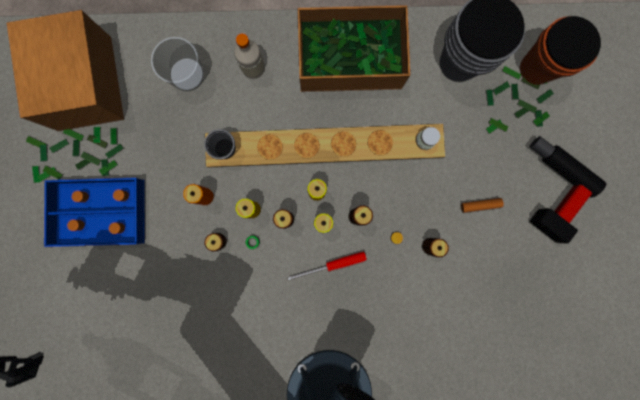

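The scene view shows four dark brown trunks, at scene pixels (214,160), (280,172), (361,187) and (438,195). There are also three yellow look-alikes and one orange one at (460,212). In the top view the brown ones are at (439,248), (362,215), (283,219) and (214,242). The planter is at (220,145), on the +y end. Next I measure heights and positions.

```bash
cat > m.py <<'E'
from h import *
import sys
d=np.load("top0.npz"); im,w=d["im"],d["w"]
P={"brA":(214,242),"brB":(283,219),"brC":(362,215),"brD":(439,248),"y1":(246,208),"y2":(317,188),"y3":(324,223),"or":(193,194)}
def top(w,u,v,r=16):
    s=w[v-r:v+r,u-r:u+r].reshape(-1,3); z=np.nanmedian(w[v-2:v+3,u-2:u+3,2])
    s=s[np.abs(s[:,2]-z)<.006]; xy=s[:,:2].astype(np.float32)
    c,rr=cv2.minEnclosingCircle(xy); return c,s[:,:2].mean(0),rr,z,len(s)
if __name__=="__main__":
    for k,(u,v) in P.items():
        c,m,r,z,n=top(w,u,v); print(k,np.round(c,4),m.round(4),round(r,4),z.round(4),n)
    # cork: orange tint, z ~ .021
    hsv=cv2.cvtColor(im,cv2.COLOR_RGB2HSV)
    for u,v in [(271,146),(307,145),(344,143),(380,142)]:
        print(im[v,u],im[v,u+19],w[v,u].round(4))
    for u,v in [(220,145),(430,137)]: print(w[v,u].round(4))
    b=(w[...,2]>.012)&(w[...,2]<.027); b[:110]=0; b[175:]=0; b[:,:200]=0; b[:,450:]=0
    pts=w[b][:,:2].astype(np.float32); print(cv2.minAreaRect(pts),b.sum())
E
python3 m.py
python3 - <<'E'
from h import *
im=np.load("top0.npz")["im"][115:265,180:460]; save("crop.png",cv2.resize(im,(784,420),interpolation=cv2.INTER_CUBIC))
E
```

```text
brA [0.379  0.2691] [0.3792 0.2683] 0.0225 0.0524 265
brB [0.4303 0.0982] [0.4297 0.0979] 0.0224 0.111 296
brC [ 0.4324 -0.0813] [ 0.4322 -0.0812] 0.0226 0.1418 316
brD [ 0.3524 -0.263 ] [ 0.3522 -0.2628] 0.0225 0.0803 289
y1 [0.457  0.1817] [0.4563 0.1809] 0.0224 0.1115 296
y2 [0.4963 0.0176] [0.4961 0.0178] 0.0221 0.1117 291
y3 [0.4175 0.0055] [0.4177 0.0053] 0.0226 0.1109 296
or [0.4919 0.2989] [0.4922 0.2985] 0.0224 0.1119 299
[166 117  57] [166 132  76] [0.6135 0.1279 0.0185]
[164 116  56] [167 140  83] [0.6132 0.0378 0.0211]
[165 114  58] [166 136  80] [ 0.6158 -0.0548  0.0209]
[164 115  58] [167 136  78] [ 0.6154 -0.1444  0.0242]
[0.6181 0.2536 0.0253]
[ 0.6133 -0.254   0.081 ]
((0.6130076050758362, -0.005981087684631348), (0.086065374314785, 0.5997548699378967), 0.8559738993644714) 7091
```

View pics/crop.png

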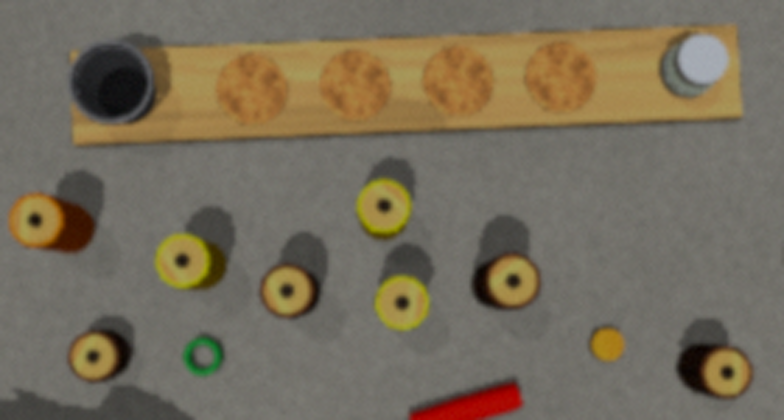

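The crop confirms the four dark-barked brown trunks at crop pixels (93,356), (287,291), (513,281) and (727,372). Their measured heights are 52 (50), 111 (110), 142 (140) and 80 (80) mm. The yellow and orange ones are all about 110 mm and I'll leave them alone. The grey planter is at (112,82), the +y end, so the 50 goes on pad_4. I'll refine the pad centres by colour.

```bash
python3 - <<'E'
from h import *
d=np.load("top0.npz"); im,w=d["im"].astype(float),d["w"]
m=((im[...,1]/im[...,0]<.76)&(im[...,0]>120)).astype(np.uint8); m[:120]=0;m[170:]=0;m[:,:245]=0;m[:,410:]=0
m=cv2.morphologyEx(m,cv2.MORPH_CLOSE,np.ones((5,5)));m=cv2.morphologyEx(m,cv2.MORPH_OPEN,np.ones((5,5)))
n,l,s,c=cv2.connectedComponentsWithStats(m)
for i in range(1,n): print(c[i].round(1),s[i],np.nanmean(w[l==i],0).round(4))
E
```

```text
[343.3 143.5] [331 131  25  25 491] [ 0.6144 -0.0528  0.0216]
[380.  142.1] [368 130  25  25 493] [ 0.6157 -0.1449  0.0216]
[306.4 145.2] [294 133  25  25 495] [0.6126 0.0392 0.0216]
[269.8 146.6] [258 134  25  26 501] [0.6116 0.1306 0.0216]<stdin>:3: RuntimeWarning: divide by zero encountered in divide
<stdin>:3: RuntimeWarning: invalid value encountered in divide
```

Request:
move_arm([
  [0,0,72,0,0,0,0],
  [0,0,72,0,0,0,0],
  [0,0,72,0,0,0,0],
  [0,0,72,0,0,0,0],
  [0,0,72,0,0,0,0],
  [0,0,72,0,0,0,0],
  [0,0,72,0,0,0,0],
  [0,0,72,0,0,0,0],
  [0,0,72,0,0,0,0],
  [0,0,72,0,0,0,0],
  [0,0,72,0,0,0,0],
  [0,0,72,0,0,0,0],
])

```text
t: 1.1
tcp_pos: [0.1933, 0.594, 0.2559]
tool_rot: [0.706, 0.708, -0.0, 0.0]
force: [-0.4, 0.5, 0.3]
finger_gap: 0.999
gripper_force: 0.0
```

Request:
move_arm([
  [0,0,0,-40,23,0,0],
  [0,0,0,-80,46,0,0],
  [0,0,0,-115,66,0,0],
  [0,0,0,-150,86,0,0],
  [0,0,0,-185,106,0,0],
  [0,0,0,-220,126,0,0],
  [0,0,0,-255,146,0,0],
  [0,0,0,-285,163,0,0],
  [0,0,0,-310,177,0,0],
  [0,0,0,-325,186,0,0],
  [0,0,0,-325,186,0,0],
  [0,0,0,-325,186,0,0],
])

```text
t: 2.1
tcp_pos: [0.3796, 0.2686, 0.2564]
tool_rot: [0.708, 0.707, 0.0, -0.0]
force: [-0.0, 0.2, -0.3]
finger_gap: 1.002
gripper_force: 0.0
```

Request:
move_arm([
  [0,0,0,0,0,30,0],
  [0,0,0,0,0,65,0],
  [0,0,0,0,0,100,0],
  [0,0,0,0,0,135,0],
  [0,0,0,0,0,160,0],
  [0,0,0,0,0,180,0],
  [0,0,0,0,0,195,0],
  [0,0,0,0,0,208,0],
  [0,0,0,0,0,218,0],
  [0,0,0,0,0,218,0],
  [0,0,0,0,0,218,0],
])

```text
t: 3.02
tcp_pos: [0.3787, 0.2698, 0.038]
tool_rot: [0.707, 0.708, -0.0, -0.0]
force: [0.2, -0.3, -0.2]
finger_gap: 1.0
gripper_force: 0.0
```

Straddling the 50; now I close on it and lift.

Request:
move_arm([
  [0,0,0,0,0,0,1],
  [0,0,0,0,0,0,1],
  [0,0,0,0,0,0,1],
  [0,0,0,0,0,0,1],
  [0,0,0,0,0,0,1],
  [0,0,0,0,0,0,1],
  [0,0,0,0,0,0,1],
  [0,0,0,0,0,0,1],
  [0,0,0,0,0,0,1],
  [0,0,0,0,0,0,1],
], squeeze=40)

```text
t: 3.85
tcp_pos: [0.3797, 0.2694, 0.0392]
tool_rot: [0.707, 0.707, 0.001, 0.0]
force: [0.3, 0.8, 6.3]
finger_gap: 0.508
gripper_force: 40.2
```

Request:
move_arm([
  [0,0,0,0,0,-5,1],
  [0,0,0,0,0,-15,1],
  [0,0,0,0,0,-35,1],
  [0,0,0,0,0,-60,1],
  [0,0,0,0,0,-85,1],
  [0,0,0,0,0,-110,1],
  [0,0,0,0,0,-130,1],
  [0,0,0,0,0,-145,1],
  [0,0,0,0,0,-150,1],
  [0,0,0,0,0,-150,1],
])

```text
t: 4.68
tcp_pos: [0.3798, 0.2694, 0.19]
tool_rot: [0.707, 0.707, 0.002, 0.001]
force: [-0.4, 0.1, -1.6]
finger_gap: 0.502
gripper_force: 40.7
```

Request:
move_arm([
  [0,0,0,-8,13,0,1],
  [0,0,0,-24,40,0,1],
  [0,0,0,-42,70,0,1],
  [0,0,0,-60,100,0,1],
  [0,0,0,-78,130,0,1],
  [0,0,0,-96,160,0,1],
  [0,0,0,-112,187,0,1],
  [0,0,0,-124,208,0,1],
  [0,0,0,-133,223,0,1],
  [0,0,0,-138,232,0,1],
  [0,0,0,-138,232,0,1],
  [0,0,0,-138,232,0,1],
])

```text
t: 5.68
tcp_pos: [0.61, 0.1311, 0.187]
tool_rot: [0.708, 0.707, -0.001, -0.001]
force: [-0.2, 0.2, -0.3]
finger_gap: 0.502
gripper_force: 40.8
```

Request:
move_arm([
  [0,0,0,0,0,10,1],
  [0,0,0,0,0,30,1],
  [0,0,0,0,0,50,1],
  [0,0,0,0,0,70,1],
  [0,0,0,0,0,90,1],
  [0,0,0,0,0,105,1],
  [0,0,0,0,0,115,1],
  [0,0,0,0,0,121,1],
  [0,0,0,0,0,125,1],
  [0,0,0,0,0,125,1],
  [0,0,0,0,0,125,1],
])

```text
t: 6.6
tcp_pos: [0.6115, 0.1312, 0.0638]
tool_rot: [0.707, 0.707, 0.0, 0.0]
force: [-0.2, -1.3, -1.0]
finger_gap: 0.504
gripper_force: 40.8
```

```bash
python3 - <<'E'
from h import *
im,w=snap("wrist"); save("w1.png",im); print(readout.sense()["force"])
E
```

```text
[-0.45317224 -0.29437919 -0.80842856]
```

View pics/w1.png

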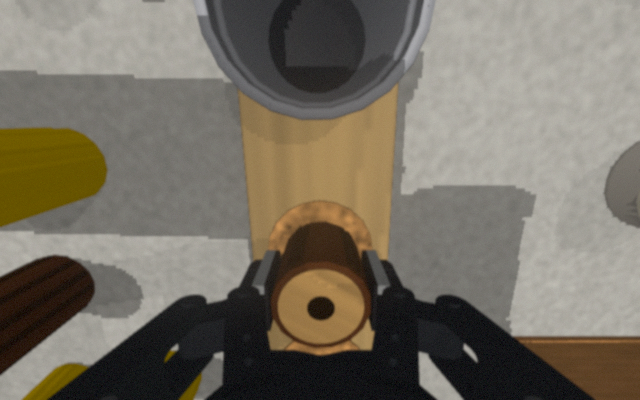

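The wrist view shows the 50 mm trunk (top at 320,308) held over pad_4 (around 320,240), with the planter beyond it. I'll lower the last few mm and release.

Request:
move_arm([
  [0,0,0,0,0,1,1],
  [0,0,0,0,0,2,1],
  [0,0,0,0,0,2.5,1],
  [0,0,0,0,0,2.5,1],
  [0,0,0,0,0,2.5,1],
])

```text
t: 7.07
tcp_pos: [0.6112, 0.131, 0.0609]
tool_rot: [0.707, 0.707, 0.0, 0.0]
force: [-0.1, 0.7, -0.6]
finger_gap: 0.505
gripper_force: 40.8
```

Request:
move_arm([
  [0,0,0,0,0,0,0.45],
  [0,0,0,0,0,0,0.4],
  [0,0,0,0,0,0,0.3],
  [0,0,0,0,0,0,0],
  [0,0,0,0,0,0,0],
  [0,0,0,0,0,0,0],
  [0,0,0,0,0,0,0],
  [0,0,0,0,0,0,0],
])

```text
t: 7.73
tcp_pos: [0.6112, 0.131, 0.0608]
tool_rot: [0.707, 0.707, 0.0, -0.0]
force: [-0.4, -0.4, 0.1]
finger_gap: 0.999
gripper_force: 0.0
```

Request:
move_arm([
  [0,0,0,0,0,-10,0],
  [0,0,0,0,0,-40,0],
  [0,0,0,0,0,-75,0],
  [0,0,0,0,0,-110,0],
  [0,0,0,0,0,-145,0],
  [0,0,0,0,0,-175,0],
  [0,0,0,0,0,-190,0],
  [0,0,0,0,0,-190,0],
])

```text
t: 8.4
tcp_pos: [0.6137, 0.1312, 0.2566]
tool_rot: [0.707, 0.707, 0.004, 0.004]
force: [0.7, -0.2, -0.3]
finger_gap: 0.995
gripper_force: 0.0
```

```bash
python3 - <<'E'
from h import *
im,w=snap("scene"); save("s1.png",im[120:300,120:500]); s=w[(w[...,2]>.064)&(w[...,2]<.08)&(abs(w[...,0]-.611)<.04)&(abs(w[...,1]-.131)<.04)]
print(len(s),s.mean(0) if len(s) else 0, s.min(0),s.max(0))
E
```

```text
315 [0.61713076 0.1298331  0.06997072] [0.59189077 0.1074907  0.06401542] [0.63681635 0.15053116 0.0734665 ]
```

Request:
move_arm([
  [0,0,0,-15,-10,0,0],
  [0,0,0,-45,-30,0,0],
  [0,0,0,-78,-51,0,0],
  [0,0,0,-111,-73,0,0],
  [0,0,0,-144,-95,0,0],
  [0,0,0,-177,-116,0,0],
  [0,0,0,-210,-138,0,0],
  [0,0,0,-243,-160,0,0],
  [0,0,0,-276,-181,0,0],
  [0,0,0,-309,-203,0,0],
  [0,0,0,-340,-224,0,0],
  [0,0,0,-365,-240,0,0],
])

```text
t: 9.45
tcp_pos: [0.3684, -0.2347, 0.2495]
tool_rot: [0.708, 0.706, -0.0, -0.002]
force: [0.3, -0.7, 0.2]
finger_gap: 1.002
gripper_force: 0.0
```

Request:
move_arm([
  [0,0,0,-18,-12,0,0],
  [0,0,0,-29,-19,0,0],
  [0,0,0,-29,-19,0,0],
  [0,0,0,-29,-19,20,0],
  [0,0,0,-29,-19,50,0],
  [0,0,0,-29,-19,80,0],
  [0,0,0,-29,-19,80,0],
  [0,0,0,-29,-19,80,0],
])

```text
t: 10.12
tcp_pos: [0.3511, -0.2608, 0.1693]
tool_rot: [0.707, 0.707, 0.0, -0.003]
force: [-0.0, -0.5, 0.1]
finger_gap: 1.004
gripper_force: 0.0
```

Request:
move_arm([
  [0,0,0,-2,1,10,0],
  [0,0,0,-2,1,35,0],
  [0,0,0,-2,1,65,0],
  [0,0,0,-2,1,88,0],
  [0,0,0,-2,1,103,0],
  [0,0,0,-2,1,112,0],
  [0,0,0,-2,1,112,0],
  [0,0,0,-2,1,112,0],
])

```text
t: 10.78
tcp_pos: [0.3536, -0.2652, 0.0596]
tool_rot: [0.707, 0.707, -0.0, 0.001]
force: [-0.0, -0.1, 0.4]
finger_gap: 0.998
gripper_force: 0.0
```

Request:
move_arm([
  [0,0,0,0,0,0,1],
  [0,0,0,0,0,0,1],
  [0,0,0,0,0,0,1],
  [0,0,0,0,0,0,1],
  [0,0,0,0,0,0,1],
  [0,0,0,0,0,0,1],
  [0,0,0,0,0,0,1],
  [0,0,0,0,0,0,1],
  [0,0,0,0,0,0,1],
  [0,0,0,0,0,0,1],
])

```text
t: 11.62
tcp_pos: [0.3533, -0.2652, 0.0598]
tool_rot: [0.707, 0.707, -0.0, 0.001]
force: [-0.4, 0.9, 6.5]
finger_gap: 0.505
gripper_force: 39.9
```

Request:
move_arm([
  [0,0,0,0,0,-5,1],
  [0,0,0,0,0,-15,1],
  [0,0,0,0,0,-35,1],
  [0,0,0,0,0,-65,1],
  [0,0,0,0,0,-95,1],
  [0,0,0,0,0,-125,1],
  [0,0,0,0,0,-150,1],
  [0,0,0,0,0,-170,1],
  [0,0,0,0,0,-180,1],
  [0,0,0,0,0,-180,1],
  [0,0,0,0,0,-180,1],
])

```text
t: 12.53
tcp_pos: [0.3528, -0.2647, 0.2393]
tool_rot: [0.707, 0.707, -0.0, 0.001]
force: [-0.7, -0.5, -1.5]
finger_gap: 0.505
gripper_force: 40.8
```

Request:
move_arm([
  [0,0,0,12,10,0,1],
  [0,0,0,36,31,0,1],
  [0,0,0,64,55,0,1],
  [0,0,0,92,79,0,1],
  [0,0,0,120,103,0,1],
  [0,0,0,148,127,0,1],
  [0,0,0,176,151,0,1],
  [0,0,0,204,175,0,1],
  [0,0,0,232,199,0,1],
  [0,0,0,258,221,0,1],
  [0,0,0,280,240,0,1],
  [0,0,0,294,252,0,1],
])

```text
t: 13.53
tcp_pos: [0.6059, 0.0317, 0.2366]
tool_rot: [0.707, 0.708, -0.0, -0.001]
force: [0.3, -0.6, -0.5]
finger_gap: 0.506
gripper_force: 40.9
```

Request:
move_arm([
  [0,0,0,6,5,0,1],
  [0,0,0,9,8,0,1],
  [0,0,0,9,8,0,1],
  [0,0,0,9,8,10,1],
  [0,0,0,9,8,30,1],
  [0,0,0,9,8,55,1],
  [0,0,0,9,8,80,1],
  [0,0,0,9,8,105,1],
  [0,0,0,9,8,125,1],
  [0,0,0,9,8,135,1],
  [0,0,0,9,8,135,1],
  [0,0,0,9,8,135,1],
])

```text
t: 14.53
tcp_pos: [0.6127, 0.0372, 0.1036]
tool_rot: [0.708, 0.706, -0.0, -0.0]
force: [0.1, -0.0, -1.8]
finger_gap: 0.502
gripper_force: 40.9
```

Request:
move_arm([
  [0,0,0,0,0,5,1],
  [0,0,0,0,0,11,1],
  [0,0,0,0,0,16,1],
  [0,0,0,0,0,19,1],
  [0,0,0,0,0,21,1],
  [0,0,0,0,0,22,1],
  [0,0,0,0,0,22,1],
  [0,0,0,0,0,22,1],
])

```text
t: 15.2
tcp_pos: [0.6132, 0.038, 0.0819]
tool_rot: [0.707, 0.707, 0.0, 0.0]
force: [0.8, -0.1, 0.5]
finger_gap: 0.505
gripper_force: 40.9
```

Request:
move_arm([
  [0,0,0,0,0,0.5,1],
  [0,0,0,0,0,0.5,0.45],
  [0,0,0,0,0,0.5,0.4],
  [0,0,0,0,0,0.5,0.3],
  [0,0,0,0,0,0.5,0],
  [0,0,0,0,0,0.5,0],
  [0,0,0,0,0,0.5,0],
  [0,0,0,0,0,0.5,0],
  [0,0,0,0,0,0.5,0],
])

```text
t: 15.95
tcp_pos: [0.6131, 0.038, 0.0813]
tool_rot: [0.707, 0.707, 0.0, 0.0]
force: [0.4, -0.3, -0.3]
finger_gap: 1.003
gripper_force: 0.0
```

Request:
move_arm([
  [0,0,0,0,0,-10,0],
  [0,0,0,0,0,-40,0],
  [0,0,0,0,0,-75,0],
  [0,0,0,0,0,-110,0],
  [0,0,0,0,0,-135,0],
  [0,0,0,0,0,-150,0],
  [0,0,0,0,0,-150,0],
  [0,0,0,0,0,-150,0],
])

```text
t: 16.62
tcp_pos: [0.6134, 0.038, 0.2326]
tool_rot: [0.707, 0.707, 0.001, 0.001]
force: [0.1, -0.5, -0.6]
finger_gap: 0.999
gripper_force: 0.0
```

Next is the 110 at (0.430, 0.098): dy +60, dx −183, then down to z 0.086.

Request:
move_arm([
  [0,0,0,7,-20,0,0],
  [0,0,0,17,-50,0,0],
  [0,0,0,28,-85,0,0],
  [0,0,0,39,-120,0,0],
  [0,0,0,50,-150,0,0],
  [0,0,0,57,-172,0,0],
  [0,0,0,60,-183,0,0],
  [0,0,0,60,-183,0,0],
  [0,0,0,60,-183,0,0],
  [0,0,0,60,-183,20,0],
  [0,0,0,60,-183,20,0],
  [0,0,0,60,-183,20,0],
])

```text
t: 17.62
tcp_pos: [0.4313, 0.0976, 0.2106]
tool_rot: [0.708, 0.707, -0.0, -0.0]
force: [-0.2, 0.2, -0.6]
finger_gap: 1.001
gripper_force: 0.0
```

```bash
python3 - <<'E'
from h import *
from m import top
im,w=snap("top"); save("t2.png",im[110:270,180:460].repeat(2,0).repeat(2,1))
np.savez("top2.npz",im=im,w=w)
for lo,c in [(.062,(.6115,.131)),(.092,(.6127,.0395))]:
    s=w[(w[...,2]>lo)&(w[...,2]<lo+.025)&(np.hypot(w[...,0]-c[0],w[...,1]-c[1])<.045)]
    print(len(s), cv2.minEnclosingCircle(s[:,:2].astype(np.float32)) if len(s) else 0)
E
```

```text
275 ((0.610650897026062, 0.1301388442516327), 0.022281117737293243)
291 ((0.6127521395683289, 0.039665866643190384), 0.02232678234577179)
```

View pics/t2.png

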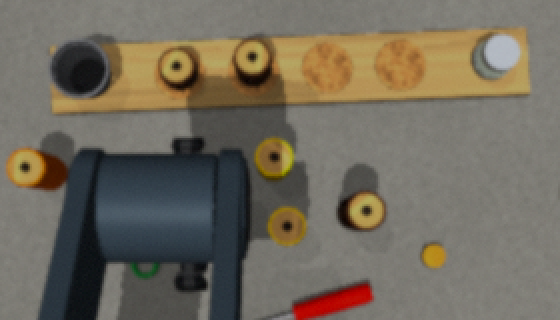

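The top view shows the 50 and 80 standing centred on their pads, within 1 mm, at (178,66) and (252,57). The gripper is above the 110. I'll descend and grip.

Request:
move_arm([
  [0,0,0,0,-1,10,0],
  [0,0,0,0,-1,35,0],
  [0,0,0,0,-1,65,0],
  [0,0,0,0,-1,90,0],
  [0,0,0,0,-1,110,0],
  [0,0,0,0,-1,120,0],
  [0,0,0,0,-1,124,0],
  [0,0,0,0,-1,124,0],
  [0,0,0,0,-1,124,0],
])

```text
t: 18.42
tcp_pos: [0.4302, 0.098, 0.0877]
tool_rot: [0.707, 0.707, 0.0, 0.001]
force: [0.1, -0.5, -0.2]
finger_gap: 1.004
gripper_force: 0.0
```

Request:
move_arm([
  [0,0,0,0,0,0,1],
  [0,0,0,0,0,0,1],
  [0,0,0,0,0,0,1],
  [0,0,0,0,0,0,1],
  [0,0,0,0,0,0,1],
  [0,0,0,0,0,0,1],
  [0,0,0,0,0,0,1],
  [0,0,0,0,0,0,1],
  [0,0,0,0,0,0,1],
  [0,0,0,0,0,0,1],
])

```text
t: 19.25
tcp_pos: [0.4296, 0.0981, 0.0882]
tool_rot: [0.707, 0.707, 0.001, 0.001]
force: [-0.9, -0.0, 6.3]
finger_gap: 0.504
gripper_force: 40.1
```

Request:
move_arm([
  [0,0,0,0,0,-5,1],
  [0,0,0,0,0,-15,1],
  [0,0,0,0,0,-35,1],
  [0,0,0,0,0,-65,1],
  [0,0,0,0,0,-95,1],
  [0,0,0,0,0,-125,1],
  [0,0,0,0,0,-145,1],
  [0,0,0,0,0,-155,1],
  [0,0,0,0,0,-160,1],
  [0,0,0,0,0,-160,1],
  [0,0,0,0,0,-160,1],
])

```text
t: 20.17
tcp_pos: [0.4286, 0.0981, 0.2471]
tool_rot: [0.707, 0.707, -0.0, -0.0]
force: [0.1, -0.1, -1.2]
finger_gap: 0.502
gripper_force: 40.9
```

Request:
move_arm([
  [0,0,0,-9,11,0,1],
  [0,0,0,-26,32,0,1],
  [0,0,0,-45,55,0,1],
  [0,0,0,-64,79,0,1],
  [0,0,0,-83,102,0,1],
  [0,0,0,-102,125,0,1],
  [0,0,0,-120,147,0,1],
  [0,0,0,-134,165,0,1],
  [0,0,0,-144,177,0,1],
  [0,0,0,-150,184,0,1],
  [0,0,0,-150,184,0,1],
  [0,0,0,-150,184,0,1],
])

```text
t: 21.17
tcp_pos: [0.6124, -0.0522, 0.2459]
tool_rot: [0.708, 0.707, -0.001, -0.001]
force: [-0.7, 0.3, -0.4]
finger_gap: 0.506
gripper_force: 40.9
```

Request:
move_arm([
  [0,0,0,0,0,10,1],
  [0,0,0,0,0,30,1],
  [0,0,0,0,0,55,1],
  [0,0,0,0,0,80,1],
  [0,0,0,0,0,100,1],
  [0,0,0,0,0,115,1],
  [0,0,0,0,0,125,1],
  [0,0,0,0,0,125,1],
  [0,0,0,0,0,125,1],
  [0,0,0,0,0,125,1],
])

```text
t: 22.0
tcp_pos: [0.6136, -0.0518, 0.1232]
tool_rot: [0.707, 0.707, 0.0, 0.001]
force: [-0.9, 0.2, -0.9]
finger_gap: 0.505
gripper_force: 40.9
```

Request:
move_arm([
  [0,0,0,0,0,4,1],
  [0,0,0,0,0,8,1],
  [0,0,0,0,0,11,1],
  [0,0,0,0,0,12.5,1],
  [0,0,0,0,0,13.5,1],
  [0,0,0,0,0,13.5,1],
  [0,0,0,0,0,13.5,1],
])

```text
t: 22.58
tcp_pos: [0.6129, -0.052, 0.1092]
tool_rot: [0.707, 0.707, -0.0, -0.0]
force: [-2.5, 0.0, 4.4]
finger_gap: 0.511
gripper_force: 41.3
```

Contact is light (4 N). Release and lift.

Request:
move_arm([
  [0,0,0,0,0,0,0.45],
  [0,0,0,0,0,0,0.4],
  [0,0,0,0,0,0,0.3],
  [0,0,0,0,0,0,0],
  [0,0,0,0,0,0,0],
  [0,0,0,0,0,0,0],
  [0,0,0,0,0,0,0],
  [0,0,0,0,0,0,0],
])

```text
t: 23.25
tcp_pos: [0.6131, -0.052, 0.1088]
tool_rot: [0.707, 0.707, 0.0, 0.0]
force: [0.7, -0.5, 0.4]
finger_gap: 1.003
gripper_force: 0.0
```

Request:
move_arm([
  [0,0,0,0,0,-10,0],
  [0,0,0,0,0,-40,0],
  [0,0,0,0,0,-75,0],
  [0,0,0,0,0,-110,0],
  [0,0,0,0,0,-135,0],
  [0,0,0,0,0,-145,0],
  [0,0,0,0,0,-145,0],
  [0,0,0,0,0,-145,0],
])

```text
t: 23.92
tcp_pos: [0.6126, -0.0519, 0.2536]
tool_rot: [0.707, 0.707, -0.0, -0.0]
force: [-0.9, 0.2, -1.0]
finger_gap: 0.997
gripper_force: 0.0
```

The 140 is at (0.432, −0.081): dy −29, dx −181, then down to z 0.112.

Request:
move_arm([
  [0,0,0,-3,-18,0,0],
  [0,0,0,-8,-50,0,0],
  [0,0,0,-14,-85,0,0],
  [0,0,0,-19,-120,0,0],
  [0,0,0,-24,-150,0,0],
  [0,0,0,-27,-171,0,0],
  [0,0,0,-29,-181,0,0],
  [0,0,0,-29,-181,0,0],
  [0,0,0,-29,-181,0,0],
  [0,0,0,-29,-181,0,0],
])

```text
t: 24.75
tcp_pos: [0.4336, -0.0812, 0.2535]
tool_rot: [0.707, 0.707, 0.0, 0.0]
force: [0.4, 0.4, -0.0]
finger_gap: 0.998
gripper_force: 0.0
```

Request:
move_arm([
  [0,0,0,0,0,10,0],
  [0,0,0,0,0,35,0],
  [0,0,0,0,0,65,0],
  [0,0,0,0,0,95,0],
  [0,0,0,0,0,120,0],
  [0,0,0,0,0,135,0],
  [0,0,0,0,0,140,0],
  [0,0,0,0,0,140,0],
  [0,0,0,0,0,140,0],
])

```text
t: 25.5
tcp_pos: [0.4332, -0.081, 0.1138]
tool_rot: [0.707, 0.707, 0.0, 0.0]
force: [-0.5, 0.5, -0.1]
finger_gap: 0.997
gripper_force: 0.0
```

Request:
move_arm([
  [0,0,0,0,0,0,1],
  [0,0,0,0,0,0,1],
  [0,0,0,0,0,0,1],
  [0,0,0,0,0,0,1],
  [0,0,0,0,0,0,1],
  [0,0,0,0,0,0,1],
  [0,0,0,0,0,0,1],
  [0,0,0,0,0,0,1],
  [0,0,0,0,0,0,1],
  [0,0,0,0,0,0,1],
])

```text
t: 26.33
tcp_pos: [0.4324, -0.0811, 0.1148]
tool_rot: [0.707, 0.707, 0.0, 0.001]
force: [-0.9, 0.4, 5.6]
finger_gap: 0.509
gripper_force: 39.9
```

Request:
move_arm([
  [0,0,0,0,0,-5,1],
  [0,0,0,0,0,-15,1],
  [0,0,0,0,0,-35,1],
  [0,0,0,0,0,-65,1],
  [0,0,0,0,0,-95,1],
  [0,0,0,0,0,-125,1],
  [0,0,0,0,0,-145,1],
  [0,0,0,0,0,-155,1],
  [0,0,0,0,0,-160,1],
  [0,0,0,0,0,-160,1],
  [0,0,0,0,0,-160,1],
])

```text
t: 27.25
tcp_pos: [0.4314, -0.0806, 0.2735]
tool_rot: [0.707, 0.707, -0.0, -0.0]
force: [0.4, 0.1, -0.8]
finger_gap: 0.507
gripper_force: 41.2
```

Request:
move_arm([
  [0,0,0,-4,11,0,1],
  [0,0,0,-11,32,0,1],
  [0,0,0,-19,55,0,1],
  [0,0,0,-27,79,0,1],
  [0,0,0,-35,102,0,1],
  [0,0,0,-43,125,0,1],
  [0,0,0,-51,147,0,1],
  [0,0,0,-57,165,0,1],
  [0,0,0,-61,177,0,1],
  [0,0,0,-63,184,0,1],
  [0,0,0,-63,184,0,1],
  [0,0,0,-63,184,0,1],
])

```text
t: 28.25
tcp_pos: [0.615, -0.1436, 0.2722]
tool_rot: [0.707, 0.707, -0.001, -0.002]
force: [-0.2, -0.2, -1.6]
finger_gap: 0.51
gripper_force: 41.2
```

Request:
move_arm([
  [0,0,0,0,0,10,1],
  [0,0,0,0,0,30,1],
  [0,0,0,0,0,55,1],
  [0,0,0,0,0,80,1],
  [0,0,0,0,0,100,1],
  [0,0,0,0,0,115,1],
  [0,0,0,0,0,125,1],
  [0,0,0,0,0,125,1],
  [0,0,0,0,0,125,1],
  [0,0,0,0,0,125,1],
])

```text
t: 29.08
tcp_pos: [0.6165, -0.1442, 0.1499]
tool_rot: [0.707, 0.707, 0.0, 0.001]
force: [0.1, -0.9, -1.8]
finger_gap: 0.505
gripper_force: 41.2
```

Request:
move_arm([
  [0,0,0,0,0,4,1],
  [0,0,0,0,0,8,1],
  [0,0,0,0,0,11,1],
  [0,0,0,0,0,12.5,1],
  [0,0,0,0,0,13.5,1],
  [0,0,0,0,0,13.5,1],
  [0,0,0,0,0,13.5,1],
])

```text
t: 29.67
tcp_pos: [0.6159, -0.144, 0.1359]
tool_rot: [0.707, 0.707, -0.0, -0.0]
force: [-1.9, 0.8, 4.3]
finger_gap: 0.505
gripper_force: 41.6
```

Request:
move_arm([
  [0,0,0,0,0,0,0.45],
  [0,0,0,0,0,0,0.4],
  [0,0,0,0,0,0,0.3],
  [0,0,0,0,0,0,0],
  [0,0,0,0,0,0,0],
  [0,0,0,0,0,0,0],
  [0,0,0,0,0,0,0],
  [0,0,0,0,0,0,0],
])

```text
t: 30.33
tcp_pos: [0.616, -0.144, 0.1353]
tool_rot: [0.707, 0.707, 0.0, -0.0]
force: [0.4, 0.3, -0.1]
finger_gap: 1.0
gripper_force: 0.0
```

Request:
move_arm([
  [0,0,0,0,0,-10,0],
  [0,0,0,0,0,-40,0],
  [0,0,0,0,0,-75,0],
  [0,0,0,0,0,-110,0],
  [0,0,0,0,-20,-130,0],
  [0,0,0,0,-50,-130,0],
  [0,0,0,0,-85,-130,0],
  [0,0,0,0,-120,-130,0],
  [0,0,0,0,-150,-130,0],
  [0,0,0,0,-170,-130,0],
  [0,0,0,0,-170,-130,0],
  [0,0,0,0,-170,-130,0],
])

```text
t: 31.33
tcp_pos: [0.4458, -0.144, 0.2663]
tool_rot: [0.708, 0.706, 0.0, 0.001]
force: [0.3, -0.2, 0.4]
finger_gap: 1.002
gripper_force: 0.0
```

```bash
python3 - <<'E'
from h import *
im,w=snap("top"); im2,w2=snap("scene"); save("s3.png",im2[120:300,100:500].repeat(2,0).repeat(2,1)[:, :800])
for h,c in [(50,(.6115,.131)),(80,(.6127,.0395)),(110,(.614,-.0525)),(140,(.6155,-.1445))]:
    z=.021+h/1000
    s=w[(abs(w[...,2]-z)<.012)&(np.hypot(w[...,0]-c[0],w[...,1]-c[1])<.045)]
    print(h,c,len(s),cv2.minEnclosingCircle(s[:,:2].astype(np.float32)) if len(s) else 0, np.median(s[:,2]) if len(s) else 0)
E
```

```text
50 (0.6115, 0.131) 283 ((0.6107037663459778, 0.13043160736560822), 0.022560838609933853) 0.07202458327747857
80 (0.6127, 0.0395) 296 ((0.6127972602844238, 0.039859090000391006), 0.022705741226673126) 0.10208060708834699
110 (0.614, -0.0525) 317 ((0.6130996346473694, -0.05175678804516792), 0.022914057597517967) 0.1318966393968699
140 (0.6155, -0.1445) 339 ((0.6150408983230591, -0.14411891996860504), 0.022795947268605232) 0.16191568948879123
```

View pics/s3.png

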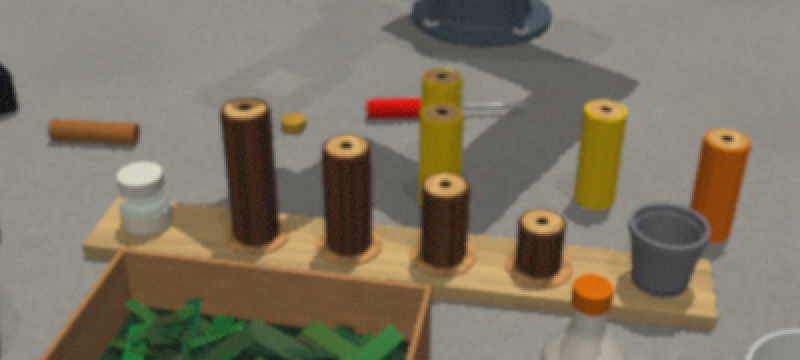

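The view shows all four trunks upright on their pads, stepped up from the planter: 50 at (540,245), 80 at (445,220), 110 at (347,195) and 140 at (250,172). The arm is clear of them.

```bash
python3 -c "
from station import order; print(order.sign_off())"
```

```text
the job is handed in; nothing more can be done
None
```

All four trunks stand upright and free on their pads, 50, 80, 110 and 140 mm going away from the planter, each about 1 mm from its pad's centre by the top camera. The job was handed in at about 31 s, and sign-off returned no verdict.

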